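Refit the return spring of a filling-station tap

ROBOT

A 6-joint arm with a two-finger parallel gripper is mounted at the origin on the work surface. World frame = base frame: x ahead of the robot, y to its left, z up, the work surface at z = 0. Lengths are in mm, angles in rad, forces in N, time in s.
With the tool pointing down it reaches from about 275 to 725 mm from the base axis. Payload 15.9 kg.
Tool frame: the origin (TCP) lies at the very end of the fingers, on their centre line; the grasp point (between the pads) lies robot.grip_point_offset behind it (robot.grip_point_offset is the distance from the TCP to the grasp point, in mm); z points along the fingers, y is the line along which they close (so a half turn about z gives the same grasp; the last joint's range is limited). The gripper opens to 85 mm and grips with 20 to 120 N. Pads are 22 mm wide; open, the fingers measure 114 mm over their backs; the gripper's body (76 mm by 85 mm) begins 54 mm behind the grasp point. The pads swing forward as they close: fully open they stand 13 mm farther back than shut.
Start: joints at [0, 0.213, -0.034, 1.323, 0, 1.571], TCP at [499.985, -0, 231.306] pointing down, gripper open.
Joint ranges: [-2.98, 2.98], [-0.74, 1.72], [-1.14, 1.35], [-2.1, 2.04], [-1.57, 1.44], [-3.14, 3.14]. Speed limits (rad/s): [1.89, 1.89, 2.39, 2.57, 3.14, 3.14].

INTERFACE

Orientations are given as a rotation vector (axis times angle).
In Python, from cell import robot gives the robot as it stands.
- The arm moves only by the tool carry_out, never from a script. Its arguments are lists of equal length, an entry for each row: "delta_pos": the shift along the tool's x, y, z in m, a list of three; "dr": the turn, a rotation vector about the tool's x, y, z in degrees, a list of three; "fingers": the closure, from 0 (fully open) to 1 (shut). In form: {"delta_pos": [[x, y, z], ...], "dr": [[ax, ay, az], ...], "fingers": [fingers, ...]}. A call has 1 to 20 rows; each row shifts and turns the commanded pose from where the row before left it, along the tool's axes as they then stand; what a row does not reach is not made up. A row lasts 1/12 s, in which the tool goes at most 41.7 mm and 7.16 degrees, less where a joint would pass 70% of its speed; a pose out of reach is approached as far as the arm can. A call with a gripper value outside its range is refused whole. The fingers move at their own pace and stop on an object; the grip force is fixed at half the most. Time passes only in rows, so rows that do not move let the fingers close. It gives the time, the measured TCP pose, the force, the opening and the grip force at its end, in the units of the state.
- robot.read_state(): the state, without advancing time (a new reading comes with each control period).
- robot.snapshot(name): name is "scene" or "side" or "wrist"; returns (picture, depth): 384x512x3 uint8, red, green, blue; 384x512 float32, mm along the optical axis (not along the pixel's ray), 0 where there is no reading.
- robot.camera_params(name): a dict with "mtx" (3x3 intrinsics, pixels), "dist" ([k1, k2, p1, p2, k3] as OpenCV has them; the pictures are not rectified), "cam_to_world" (4x4, takes a point from camera to world coordinates); the wrist camera has in their place "mount" (4x4, takes a point from camera to tool coordinates, whose origin is the TCP and whose axes are the flange's). Camera axes: x right, y up, looking along -z (the intrinsics and any distortion apply to the point x, -y, -z); pixel columns grow to the right and rows downward; lengths in mm; the calibration is good to about 2 mm. A picture is of the moment at which its call begins: read the wrist's pose just before it. camera_params takes no time and is no camera call.
- robot.sign_off(): hands the job in; it is judged then, once.
The state is a dict: "time": time; "q": joint angles; "joint_velocities": joint speeds; "tau": joint torques, N m; "ee_pos": TCP position; "tcp_rot": TCP orientation; "contact_force": force on the tool from outside, world axes, zero at the start; "wrist_torque": the same for the moment, N m; "width": finger opening in mm; "grip_force": force on a finger pad.
Only numpy, scipy, OpenCV 4.12 (cv2) and the standard library are available. Lean on these libraries where they do the work, as an engineer would, in place of code of your own. Each camera call takes 0.05 s, during which the arm holds its last target. There are 200 camera calls.

TASK

The tap on the steel filling station has lost its return spring. Hook the spring's long pin all the way down into the hole in the red lever, then stretch the spring and drop its eye over the brass post until it lies flat on the grey platform below the post's head, so that the spring alone holds the lever shut when you let go. Feel for the post gently, without ramming or overstretching the spring, and leave the other kitchenware alone.

Things in the scene. Friction and masses are not known exactly. Their poses are not given: they have to be found in the camera images.
- spring: Loose tension spring, about 100 g, 115 mm from pin axis to eye centre at rest. Origin on the pin's axis at the level of the spring's underside; x runs from pin to eye, z up. The rigid coil, 14 mm thick, lies between two blue grip tabs (20 mm along x, 10 mm across, 36 mm tall from the underside): one centred 26 mm from the pin axis, the other 26 mm short of the eye centre.
- pin (a point): the origin of the spring: pin axis at underside level. The steel pin, 5 mm thick with a round tip, points down and reaches 22.5 mm below the underside. The blue tab 26 mm from it belongs to this end.
- eye (a point): centre of the round eye at the spring's far end, at underside level, axes as the spring's: wire 4.5 mm thick, 13.5 mm inside and 22.5 mm outside diameter. The blue tab 26 mm before it moves with it.
- stretch (a joint): how far the spring is stretched beyond its rest length, m, 0 at rest. It pulls with 3 N before it begins to stretch, then 0.26 N more per mm; more than 0.050 ruins it.
- rest: fixed white parts rest, 190 x 72 mm, on which the spring starts lying along its x, underside 30 mm above the table, pin hanging in a gap; origin under its centre
- station: steel filling station, fixed, base 160 x 300 x 30 mm; origin under its centre, y the line of pull from lever to post, z up; the lever's handle is on the -x side. A grey platform, 46 mm wide (x), runs from y = 5 to 110 mm, top 70 mm above the table, level with the lever plate. Spring against station, lever and post (all forces added, tension included) must stay below 45 N.
- slot (a point): middle of the dark slot (station x = 0, y = 74 mm), at the platform's top, axes as the station's. The fixed brass post stands upright on this line, clamped anywhere up to 8 mm to either side of this point along y: its true place is not reported and must be seen or felt. Post: 7 mm neck, then a domed head, 10 mm diameter, from 5 to 9 mm above the platform.
- hole (a point): centre of the 9 mm through hole in the red lever, at the plate's top. The plate is 6 mm thick, 26 mm wide, with 34 mm free below it. Spindle: vertical, at station x = 50, y = -72 mm, 50 mm from the hole, its cap 5 mm above the plate. With the lever shut the hole lies at station x = 0, y = -72 mm.
- lever (a joint): lever angle, rad: 0 shut (stop), up to 0.5 open; opening swings the hole towards the station's -y. It starts part open and stiff (about 1.2 N at the hole moves it); the pull of the spring draws it shut.
- mug: green mug, 80 mm diameter, 90 mm tall, origin under its centre; not to be disturbed
- flask: red flask with black cap, 66 mm diameter, 190 mm tall, origin under its centre; not to be disturbed
- bowl: steel bowl, 110 mm diameter, 50 mm tall, origin under its centre; not to be disturbed
- pot_lid: steel lid with knob, 120 mm diameter, 48 mm tall, origin under its centre; not to be disturbed
- wrench: 160 mm steel wrench lying flat on the table between robot and station; not to be disturbed
- jar: amber jar, 60 mm diameter, 80 mm tall, origin under its centre; not to be disturbed

How it is judged:
By the outcome, as a careful person would: the job done as asked, in the order asked, and still so for the second after the job is handed in, with the robot touching nothing.
It also fails if it takes over 64 s, if anything falls off the work surface, if the arm or the gripper's body presses on something with over 40 N, if the wrist force passes 120 N, or if a joint passes its speed limit or range.

## Working session

There is one attempt and no reset: what is moved stays moved. The work goes in short steps, Python scripts to look and compute and a tool call to move; the robot and the scene stay as the last step left them, time stands still between calls to the robot, and variables do not carry over. Pictures are saved under pics/ and viewed, at most 10 in all, crops included, and the job is handed in when it is done.

Besides the shell and the picture viewer there is one more tool, called after "Call:" as name(argument=value, ...), one argument or row to a line, values as JSON. carry_out: Moves the arm, as the interface text tells. Its arguments: {"type":"object","properties":{"delta_pos":{"type":"array"},"dr":{"type":"array"},"fingers":{"type":"array"}},"required":["delta_pos","dr","fingers"]}

```bash
mkdir -p pics; ls
cat > h.py <<'E'
import numpy as np, cv2
from cell import robot
def snap(n):
    s=robot.read_state(); im,d=robot.snapshot(n); p=robot.camera_params(n)
    if n=='wrist':
        T=np.eye(4); T[:3,:3]=cv2.Rodrigues(np.array(s['tcp_rot'],float))[0]; T[:3,3]=s['ee_pos']
        C=T@np.array(p['mount'])
    else: C=np.array(p['cam_to_world'])
    return im,d,(np.array(p['mtx'],float),np.array(p['dist'],float),C)
def cloud(d,c):
    K,D,C=c; h,w=d.shape
    u,v=np.meshgrid(np.arange(w),np.arange(h))
    n=cv2.undistortPoints(np.stack([u,v],-1).reshape(-1,1,2).astype(float),K,D).reshape(h,w,2)
    P=np.stack([n[...,0]*d,-n[...,1]*d,-d],-1)
    return P@C[:3,:3].T+C[:3,3]
def onz(px,z,c):
    K,D,C=c
    n=cv2.undistortPoints(np.array(px,float).reshape(-1,1,2),K,D).reshape(-1,2)
    r=np.c_[n[:,0],-n[:,1],-np.ones(len(n))]@C[:3,:3].T
    return C[:3,3]+r*((z-C[2,3])/r[:,2])[:,None]
def proj(P,c):
    K,D,C=c; q=(np.atleast_2d(P)-C[:3,3])@C[:3,:3]
    q=q*[1,-1,-1]
    return cv2.projectPoints(q,np.zeros(3),np.zeros(3),K,D)[0].reshape(-1,2)
def save(n,im): cv2.imwrite('pics/'+n,cv2.cvtColor(im,cv2.COLOR_RGB2BGR))
E
python3 - <<'E'
from h import *
s=robot.read_state(); print(s, robot.grip_point_offset)
a=[]
for n in('scene','side','wrist'):
    im,d,c=snap(n); np.savez(n+'0',im=im,d=d,K=c[0],D=c[1],C=c[2]); a.append(im); print(n,c[2].round(2).tolist(),c[0][0,0])
save('a.png',cv2.resize(a[0],(800,600))); save('b.png',np.vstack([a[1][:300],a[2][84:]]))
E
```

```text
pics
{'time': 0.0, 'q': array([ 1.59065388e-05,  2.13381424e-01, -3.50781872e-02,  1.32347995e+00,
        2.55102740e-05,  1.57084712e+00]), 'joint_velocities': array([ 5.48353376e-05, -1.19013280e-03,  8.91615501e-04,  3.18518220e-04,
        6.96817832e-04,  8.95489525e-04]), 'tau': array([-1.43474466e-03, -6.86183596e+01,  4.87125492e+01,  1.75234705e-02,
       -1.83502889e-04, -7.31988712e-05]), 'ee_pos': array([4.99657971e+02, 1.59988714e-02, 2.30795954e+02]), 'tcp_rot': array([-2.22089569e+00, -2.22081819e+00,  1.24119892e-03]), 'contact_force': array([0.34297845, 0.05949349, 0.07191807]), 'wrist_torque': array([ 0.04360279, -0.02018291,  0.02149854]), 'grip_force': 0.0, 'width': 85.3265286010659} 18.700000000000003
scene [[-0.34, -0.61, 0.71, 1343.1], [0.94, -0.21, 0.27, 338.59], [-0.01, 0.76, 0.65, 825.07], [0.0, 0.0, 0.0, 1.0]] 348.9046243157644
side [[-0.91, 0.25, -0.33, 79.97], [-0.41, -0.51, 0.76, 972.13], [0.02, 0.82, 0.57, 765.57], [0.0, 0.0, 0.0, 1.0]] 437.679461143311
wrist [[1.0, -0.0, 0.0, 500.15], [0.0, 0.96, 0.29, 72.77], [-0.0, -0.29, 0.96, 373.54], [0.0, 0.0, 0.0, 1.0]] 302.7313051056832
```

View pics/a.png

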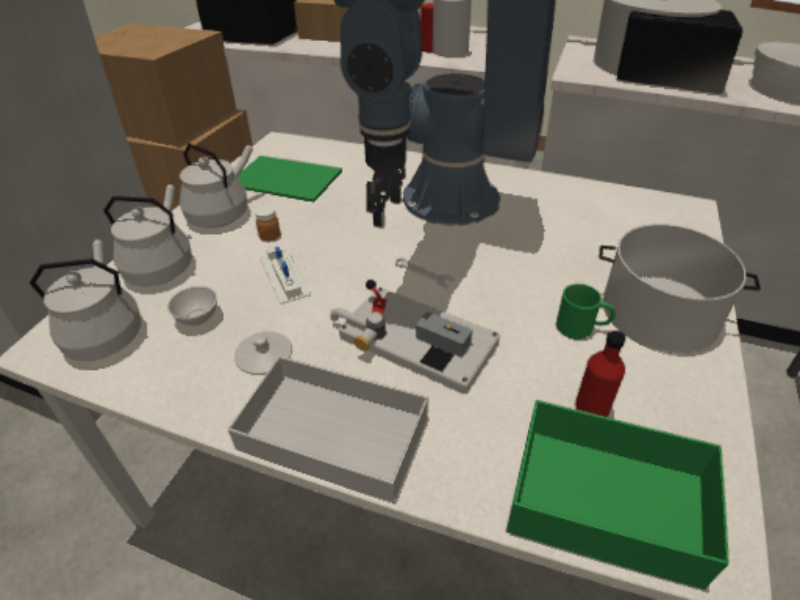

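View pics/b.png

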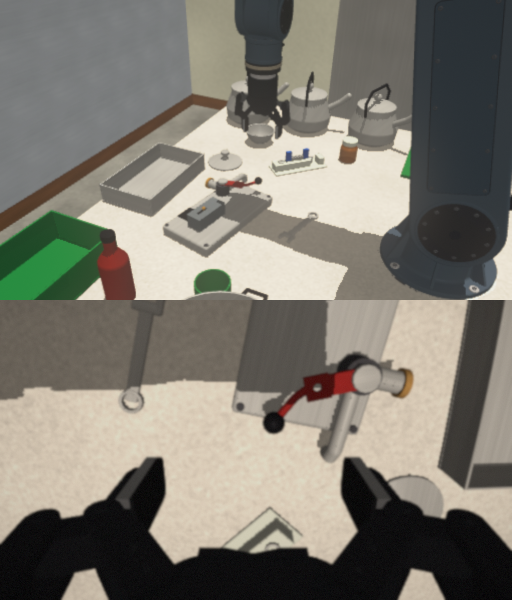

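The scene picture shows the spring on its rest at about (285,270), the lever hole near (380,297), and the platform and post at about (447,330). In the wrist view (lower half of b.png) the lever hole is at about (317,387).

Run:
```python
from h import *
for n in('scene','side','wrist'):
    z=np.load(n+'0.npz'); im=z['im'].astype(int); c=(z['K'],z['D'],z['C']); d=z['d']; P=cloud(d,c)
    r,g,b=im[...,0],im[...,1],im[...,2]; ok=d>0
    inr=ok&(P[...,0]>300)&(P[...,0]<800)&(abs(P[...,1])<400)
    m=(inr&(b>r+50)&(b>g+30)&(P[...,2]>20)&(P[...,2]<90)).astype(np.uint8)
    k,l,st,ce=cv2.connectedComponentsWithStats(m)
    for i in range(1,k):
        if st[i,4]>8: q=P[l==i]; t=q[q[:,2]>np.percentile(q[:,2],60)]; print(n,'blue',st[i],ce[i].round(1),q.mean(0).round(1),q[:,2].max().round(1), 'top',t.mean(0).round(1))
    for lo,hi,nm in((62,78,'z70'),(25,36,'z30')):
        m=(inr&(P[...,2]>lo)&(P[...,2]<hi)).astype(np.uint8)
        k,l,st,ce=cv2.connectedComponentsWithStats(m)
        for i in range(1,k):
            if st[i,4]>60:
                q=P[l==i]; rc=cv2.minAreaRect(q[:,:2].astype(np.float32)); print(n,nm,st[i].tolist(),np.round(q.mean(0),1),[np.round(x,1) for x in rc])
    m=(inr&(r>g+60)&(r>b+60)&(P[...,2]>55)&(P[...,2]<90)&(abs(P[...,1])<130)&(P[...,0]<700))
    q=P[m]; 
    if len(q)>5: print(n,'red',len(q),np.round(q.mean(0),1),np.round(np.median(q[:,2]),1), cv2.minAreaRect(q[:,:2].astype(np.float32)))
z=np.load('scene0.npz');s=z['im']
z2=np.load('side0.npz')['im']; w=np.load('wrist0.npz')['im']
A=cv2.resize(s[145:260,150:330],(800,511),interpolation=cv2.INTER_CUBIC); save('c.png',A)
```

```text
scene blue [176 158   4   7  13] [177.7 160.7] [ 463.6 -300.8   57.8] 69.5 top [ 466.5 -299.7   66.1]
scene blue [180 167   5   9  19] [182.1 171. ] [ 512.8 -254.6   57.2] 67.5 top [ 510.3 -257.2   65. ]
scene z70 [234, 181, 14, 30, 209] [587.1   2.   70. ] [array([576.9,  -2.2]), array([125.5,  42.4]), np.float64(22.2)]
scene z70 [266, 200, 37, 22, 398] [596.4 149.3  68.9] [array([593.3, 148.1]), array([106.9,  49.6]), np.float64(78.4)]
scene z70 [343, 260, 18, 8, 69] [734.  377.1  70.4] [array([734.6, 377.3]), array([44.9,  4.9]), np.float64(86.0)]
scene z30 [174, 166, 19, 21, 164] [ 514.1 -255.7   29.2] [array([ 501.4, -265.7]), array([130.9,  35.7]), np.float64(44.9)]
scene z30 [237, 184, 83, 63, 2037] [596.6 121.7  29.5] [array([582.3,  93.2]), array([298.5, 161.5]), np.float64(78.6)]
scene z30 [227, 188, 14, 16, 97] [550.2 -38.1  29. ] [array([541.7, -35.6]), array([29.9, 78.2]), np.float64(81.6)]
scene z30 [217, 205, 18, 12, 110] [621.1 -40.4  29. ] [array([620. , -41.5]), array([49.3, 33. ]), np.float64(76.2)]
scene z30 [174, 234, 96, 28, 232] [764.4   6.1  30.2] [array([762.
[... 1425 characters left out ...]
1] [567.5  76.3  30.3] [array([575.8,  68.7]), array([252.1, 159. ]), np.float64(78.4)]
wrist z30 [448, 10, 53, 254, 1605] [760.4  33.9  30.6] [array([760.5,  19.5]), array([  3.9, 300.1]), np.float64(0.0)]
wrist z30 [283, 177, 61, 38, 1366] [574.4 -39.4  30. ] [array([570.5, -33.8]), array([49.9, 63.1]), np.float64(79.2)]
wrist z30 [349, 178, 21, 41, 365] [627.1 -41.1  30.2] [array([626.9, -42.5]), array([55. , 13.2]), np.float64(78.2)]
wrist z30 [246, 312, 49, 25, 621] [ 526.9 -228.9   30. ] [array([ 525. , -240.1]), array([60.5, 37.8]), np.float64(45.0)]
wrist red 495 [582.2   1.4  70.5] 70.3 ((564.87890625, -3.988882064819336), (85.30052185058594, 23.807842254638672), 19.395824432373047)
```

View pics/c.png

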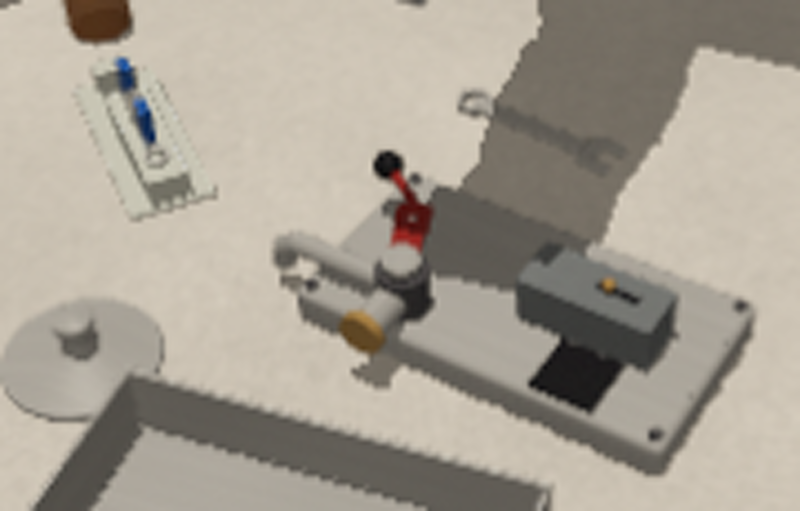

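Crop c.png shows the eye ring at the station-side end of the spring, near (157,155), and the lever hole at (412,217). The brass head is at the platform end of the slot nearest the lever, (608,285). I'll move over the spring.

Call:
carry_out(
  delta_pos=[
    [-0.02,-0.003,0],
    [-0.025,-0.003,0],
    [-0.025,-0.003,0],
    [-0.025,-0.003,0],
    [-0.025,-0.003,0],
    [-0.025,-0.003,0.01],
    [-0.025,-0.003,0.01],
    [-0.025,-0.003,0.01],
    [-0.025,-0.003,0.01],
    [-0.025,-0.003,0.01],
    [-0.025,-0.003,0.01],
    [-0.025,-0.002,0.005],
    [-0.005,0,0.005],
  ],
  dr=[
    [0,0,0],
    [0,0,0],
    [0,0,0],
    [0,0,0],
    [0,0,0],
    [0,0,0],
    [0,0,0],
    [0,0,0],
    [0,0,0],
    [0,0,0],
    [0,0,0],
    [0,0,0],
    [0,0,0],
  ],
  fingers=[0,0,0,0,0,0,0,0,0,0,0,0,0],
)

```text
time: 1.23
ee_pos: [464.1, -302.9, 160.3]
tcp_rot: [-2.224, -2.218, 0.001]
contact_force: [0.5, -0.1, -0.4]
width: 85.5
grip_force: 0.0
```

Call:
carry_out(
  delta_pos=[
    [0,0,0],
    [0,0,0],
    [0,0,0],
    [0,0,0],
    [0,0,0],
    [0,0,0],
    [0,0,0],
    [0,0,0],
    [0,0,0],
    [0,0,0],
    [0,0,0],
    [0,0,0],
    [0,0,0],
    [0,0,0],
    [0,0,0],
    [0,0,0],
    [0,0,0],
    [0,0,0],
    [0,0,0],
  ],
  dr=[
    [0,0,-7],
    [0,0,-7],
    [0,0,-7],
    [0,0,-7],
    [0,0,-7],
    [0,0,-7],
    [0,0,-7],
    [0,0,-7],
    [0,0,-7],
    [0,0,-7],
    [0,0,-7],
    [0,0,-7],
    [0,0,-7],
    [0,0,-7],
    [0,0,-7],
    [0,0,-7],
    [0,0,-7],
    [0,0,-7],
    [0,0,-7],
  ],
  fingers=[0.3,0.3,0.3,0.3,0.3,0.3,0.3,0.3,0.3,0.3,0.3,0.3,0.3,0.3,0.3,0.3,0.3,0.3,0.3],
)

```text
time: 2.82
ee_pos: [465.0, -299.5, 161.2]
tcp_rot: [1.161, -2.919, -0.001]
contact_force: [0.3, -1.1, -0.2]
width: 60.0
grip_force: 0.0
```

```bash
cat >> h.py <<'E'
def comps(n,im,P,d,blue=True):
    pass
def blues(n,im,d,c):
    P=cloud(d,c); a=im.astype(int); r,g,b=a[...,0],a[...,1],a[...,2]
    m=((d>0)&(b>r+50)&(b>g+30)&(P[...,2]<150)).astype(np.uint8)
    k,l,st,ce=cv2.connectedComponentsWithStats(m)
    for i in range(1,k):
        if st[i,4]>20:
            q=P[l==i]; zt=np.percentile(q[:,2],95); t=q[q[:,2]>zt-3]; rc=cv2.minAreaRect(t[:,:2].astype(np.float32))
            print(n,'blue',st[i].tolist(),'ztop',zt.round(1),'rect',[np.round(x,1) for x in rc])
E
python3 - <<'E'
from h import *
s=robot.read_state(); print(s['q'].round(2),s['width'])
im,d,c=snap('wrist'); np.savez('wrist1',im=im,d=d,K=c[0],D=c[1],C=c[2]); blues('w',im,d,c)
save('d.png',cv2.resize(im,(800,600)))
P=cloud(d,c); m=(P[...,2]>26)&(P[...,2]<34)&(d>0); print(cv2.minAreaRect(P[m][:,:2].astype(np.float32)))
z=np.load('wrist0.npz'); print('hole',onz([[317,171]],70,(z['K'],z['D'],z['C'])))
E
```

```text
[-0.57  0.34 -0.04  1.19  0.   -1.33] 60.02681557394806
w blue [250, 177, 9, 22, 165] ztop 67.2 rect [array([ 462.3, -301.6]), array([17.9,  6.6]), np.float64(43.4)]
w blue [251, 247, 8, 18, 115] ztop 67.2 rect [array([ 507.4, -258.2]), array([17. ,  6.2]), np.float64(43.4)]
((478.47540283203125, -277.81060791015625), (349.47515869140625, 519.19189453125), 25.147695541381836)
hole [[566.2188989    1.24828271  70.        ]]
```

View pics/d.png

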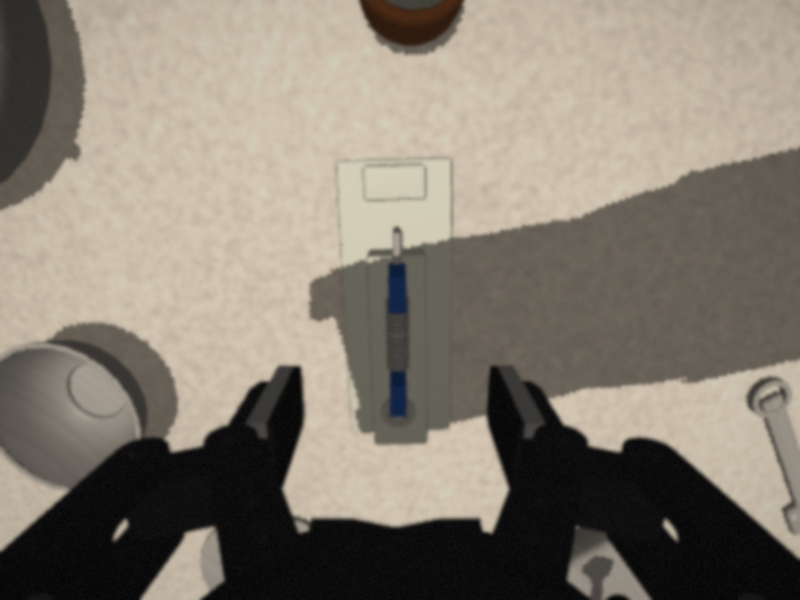

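The pin is at (397,240), the pin tab at (397,287) and the eye tab at (398,393). The spring runs along 43.5° with its tab tops at 67 mm, which fits the given sizes. Descending to grip the pin tab.

Call:
carry_out(
  delta_pos=[
    [0.0055,0.0003,0.01],
    [0,0,0.02],
    [0,0,0.02],
    [0,0,0.02],
    [0,0,0.02],
    [0,0,0.015],
    [0,0,0.008],
    [0,0,0.005],
    [0,0,0],
    [0,0,0],
    [0,0,0],
    [0,0,0],
    [0,0,0],
    [0,0,0],
    [0,0,0],
    [0,0,0],
    [0,0,0],
  ],
  dr=[
    [0,0,0],
    [0,0,0],
    [0,0,0],
    [0,0,0],
    [0,0,0],
    [0,0,0],
    [0,0,0],
    [0,0,0],
    [0,0,0],
    [0,0,0],
    [0,0,0],
    [0,0,0],
    [0,0,0],
    [0,0,0],
    [0,0,0],
    [0,0,0],
    [0,0,0],
  ],
  fingers=[0.3,0.3,0.3,0.3,0.3,0.3,0.3,0.3,0.3,0.7,1,1,1,1,1,1,1],
)

```text
time: 4.28
ee_pos: [461.1, -303.8, 44.0]
tcp_rot: [-1.151, 2.922, -0.001]
contact_force: [-0.6, 1.0, 5.5]
width: 8.8
grip_force: 58.9
```

Call:
carry_out(
  delta_pos=[
    [0,0,-0.003],
    [0,0,-0.008],
    [0,0,-0.015],
    [0,0,-0.02],
    [0,0,-0.02],
    [0,0,-0.02],
    [0,0,-0.014],
    [0,0,0],
    [0,0,0],
  ],
  dr=[
    [0,0,0],
    [0,0,0],
    [0,0,0],
    [0,0,0],
    [0,0,0],
    [0,0,0],
    [0,0,0],
    [0,0,0],
    [0,0,0],
  ],
  fingers=[1,1,1,1,1,1,1,1,1],
)

```text
time: 5.03
ee_pos: [461.1, -303.8, 144.0]
tcp_rot: [-1.151, 2.922, -0.002]
contact_force: [1.0, 0.9, -2.0]
width: 8.9
grip_force: 58.5
```

Run:
```python
from h import *
s=robot.read_state(); print(s['ee_pos'],s['tcp_rot'],s['contact_force'],s['width'])
im,d,c=snap('wrist'); im2,d2,c2=snap('side'); np.savez('wrist2',im=im,d=d,K=c[0],D=c[1],C=c[2])
blues('w',im,d,c); blues('s',im2,d2,c2)
e=s['ee_pos']; u=proj([e],c2)[0].astype(int); w=cv2.resize(im2[max(0,u[1]-50):u[1]+50,u[0]-65:u[0]+65],(512,394),interpolation=cv2.INTER_CUBIC)
x=cv2.resize(im[150:340,160:350],(394,394),interpolation=cv2.INTER_CUBIC)
o=np.hstack([w,x]); save('e.png',cv2.resize(o,(800,348))); print(proj([e],c))
```

```text
[ 461.13522689 -303.7779039   143.99972423] [-1.15109163e+00  2.92217718e+00 -1.96754528e-03] [ 0.97825956  0.90496649 -2.03505529] 8.927477513688785
[[253.99944208 245.53149007]]
```

View pics/e.png

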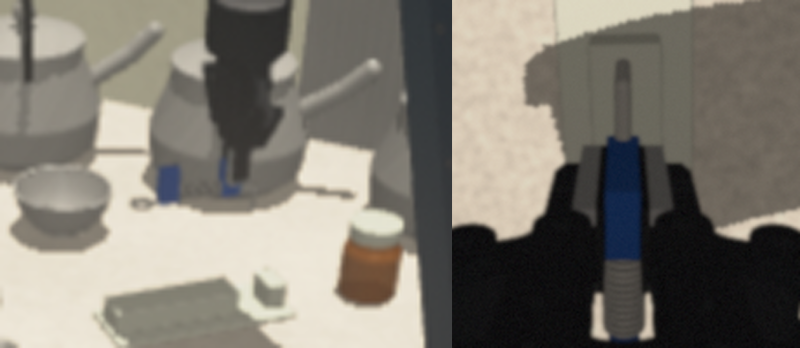

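The side view shows the spring held level by its pin tab. In the wrist view the pin arm's end is at about image (253,184). I'll locate the pin relative to the TCP, and the lever hole.

Run:
```python
from h import *
L=lambda n:(lambda z:(z['im'],z['d'],(z['K'],z['D'],z['C'])))(np.load(n+'.npz'))
im,d,c=L('wrist2'); P=cloud(d,c); s=robot.read_state(); R=cv2.Rodrigues(s['tcp_rot'])[0]
T=(P-s['ee_pos'])@R
m=(d>0)&(abs(T[...,1])<8)&(T[...,0]>8)&(T[...,0]<45)&(T[...,2]<40)&(T[...,2]>-30)
vs,us=np.where(m); 
for v in range(vs.min(),vs.max()+1,2):
    k=vs==v
    if k.any(): print(v,us[k].min(),us[k].max(),T[v,us[k]].mean(0).round(1),im[v,253])
print(((onz([[253,183]],134,c)-s['ee_pos'])@R).round(1))
im,d,c=L('wrist0'); P=cloud(d,c)
a=im.astype(int); red=(a[...,0]>a[...,1]+40)&(a[...,0]>a[...,2]+40)
sub=~red[160:183,305:330]
k,l,st,ce=cv2.connectedComponentsWithStats(sub.astype(np.uint8),connectivity=4)
for i in range(1,k): print(st[i],ce[i]+[305,160], onz([ce[i]+[305,160]],70,c).round(1))
# cap
g=P[(P[...,2]>73)&(P[...,2]<78)&(d>0)&(abs(P[...,1])<60)]; print('cap',len(g),cv2.minEnclosingCircle(g[:,:2].astype(np.float32)),g.mean(0))
```

```text
182 251 254 [25.1 -1.8 31.6] [84 81 75]
184 249 256 [24.7 -1.8 28.8] [71 68 62]
186 249 256 [24.7 -1.8 24.4] [71 68 63]
188 249 256 [24.8 -1.8 20. ] [71 68 63]
190 249 256 [24.7 -1.7 16.4] [68 66 61]
192 249 256 [24.9 -1.7 12.1] [71 69 64]
194 248 257 [24.2 -1.7 10.6] [82 78 73]
196 248 257 [23.8 -1.7  8.4] [90 86 80]
198 248 257 [22.8 -1.7  8.1] [90 86 80]
200 248 257 [21.5 -1.7  8.5] [89 84 79]
202 248 257 [20.5 -1.7  8.3] [89 84 80]
204 248 257 [19.4 -1.7  8.2] [88 84 78]
206 248 257 [18.3 -1.7  8. ] [88 84 78]
208 248 257 [17.2 -1.7  8.1] [88 83 77]
210 248 257 [15.9 -1.7  8.4] [88 82 78]
212 248 257 [14.8 -1.7  8.3] [88 83 77]
214 248 257 [13.6 -1.7  8.3] [87 83 77]
216 248 257 [12.6 -1.7  8. ] [89 83 78]
218 249 257 [11.4 -1.4  8.2] [88 84 78]
220 249 257 [10.3 -1.4  8. ] [88 84 78]
222 249 257 [ 9.1 -1.4  8.1] [88 83 78]
224 251 255 [ 8.2 -1.4  7.4] [89 84 78]
230 240 271 [10.9  1.4 -6.5] [13 29 59]
232 240 272 [10.7  1.6 -8.4] [14 29 59]
234 240 272 [ 11.    2.1 -11.2] [12 28 58]
236 239 272 [ 10.9   1.4 -13.3] [16 31 59]
238 239 273 [ 10.9   1.8 -15.3] [14 31 59]
240 239 273 [ 10.8   1.7 -17.4] [18 32 60]
242 239 273 [ 10.8   1.7 -19.4] [11 29 58]
244 239 273 [ 10.9   1.6 -21.4] [13 30 60]
246 238 274 [ 10.7   1.4 -23. ] [12 29 58]
248 238 274 [ 10.8   1.8 -25.1] [16 31 60]
250 238 274 [ 10.9   1.7 -27.2] [17 32 60]
252 238 275 [ 10.9   2.  -28.8] [16 32 61]
254 239 268 [ 10.4  -3.  -29.8] [16 35 66]
[[30.9 -1.5  8.6]]
[ 0  0  9  2 13] [308.23076923 160.30769231] [[556.6  12.4  70. ]]
[ 7  7 11 10 83] [317.14457831 171.30120482] [[566.4   0.9  70. ]]
[ 0 18  3  5 12] [305.83333333 180.41666667] [[555.2  -8.8  70. ]]
[14 20 11  3 18] [325.11111111 181.55555556] [[575.4 -10.   70. ]]
cap 763 ((569.8153076171875, -11.336575508117676), 65.91608428955078) [600.5672225    5.17286772  75.00566689]
```

Call:
carry_out(
  delta_pos=[
    [0,0,-0.01],
    [0,0,-0.01],
    [0,0,0],
    [0,0,0],
    [0,0,0],
    [0,0,0],
  ],
  dr=[
    [0,0,-3],
    [0,0,-7],
    [0,0,-7],
    [0,0,-7],
    [0,0,-7],
    [0,0,-6],
  ],
  fingers=[1,1,1,1,1,1],
)

```text
time: 5.63
ee_pos: [460.2, -303.2, 162.1]
tcp_rot: [2.027, -2.4, -0.003]
contact_force: [0.6, -0.4, -1.3]
width: 9.1
grip_force: 58.5
```

Call:
carry_out(
  delta_pos=[
    [-0.01,-0.001,0],
    [-0.02,-0.003,0],
    [-0.02,-0.003,0],
    [-0.02,-0.003,0],
    [-0.02,-0.003,0],
    [-0.02,-0.003,0],
    [-0.02,-0.003,0],
    [-0.02,-0.003,0],
    [-0.02,-0.003,0],
    [-0.02,-0.003,0],
    [-0.02,-0.003,0],
    [-0.02,-0.003,0],
    [-0.02,-0.003,0],
    [-0.02,-0.003,0],
    [-0.02,-0.003,0],
    [-0.02,-0.003,0],
    [-0.02,-0.003,0],
    [-0.012,-0.003,0.02],
    [0,0,0.02],
    [0,0,0],
  ],
  dr=[
    [0,0,0],
    [0,0,0],
    [0,0,0],
    [0,0,0],
    [0,0,0],
    [0,0,0],
    [0,0,0],
    [0,0,0],
    [0,0,0],
    [0,0,0],
    [0,0,0],
    [0,0,0],
    [0,0,0],
    [0,0,0],
    [0,0,0],
    [0,0,0],
    [0,0,0],
    [0,0,0],
    [0,0,0],
    [0,0,0],
  ],
  fingers=[1,1,1,1,1,1,1,1,1,1,1,1,1,1,1,1,1,1,1,1],
)

```text
time: 7.3
ee_pos: [569.0, 25.4, 119.2]
tcp_rot: [2.014, -2.405, -0.006]
contact_force: [-0.9, -0.0, -2.1]
width: 8.6
grip_force: 58.6
```

```bash
cat >> h.py <<'E'
def tool():
    s=robot.read_state(); return np.array(s['ee_pos']),cv2.Rodrigues(np.array(s['tcp_rot'],float))[0]
E
cat > pin.py <<'E'
from h import *
import sys
e,R=tool(); s=robot.read_state(); print(e.round(1),np.degrees(np.arctan2(R[1,0],R[0,0])).round(1),s['contact_force'].round(1),s['width'])
im,d,c=snap('wrist'); np.savez(sys.argv[1],im=im,d=d,K=c[0],D=c[1],C=c[2]); P=cloud(d,c); T=(P-e)@R
m=(d>0)&(abs(T[...,1]+1.7)<3)&(T[...,0]>15)&(T[...,0]<32)&(T[...,2]<32)&(T[...,2]>12)
print('pin front',np.median(T[m],0).round(1),m.sum(), T[m][:,0].std().round(1))
a=im.astype(int); red=((a[...,0]>a[...,1]+35)&(a[...,0]>a[...,2]+35)&(P[...,2]>60)&(P[...,2]<80)).astype(np.uint8)
v,u=np.where(red); print('redbox',u.min(),u.max(),v.min(),v.max(),'platez',np.median(P[red>0][:,2]).round(1))
print('red rows', {r:(int(u[v==r].min()),int(u[v==r].max())) for r in range(v.min(),v.max(),6) if (v==r).any()})
o=im[max(0,v.min()-20):v.max()+25,max(0,u.min()-20):u.max()+20]; print(v.min()-20,u.min()-20,o.shape)
f=min(800/o.shape[1],600/o.shape[0]); save(sys.argv[1]+'.png',cv2.resize(o,None,fx=f,fy=f,interpolation=cv2.INTER_CUBIC)); print(f)
E
python3 pin.py f
```

```text
[569.   25.4 119.2] -100.1 [-0.9 -0.  -2.1] 8.638837875564162
pin front [25.6 -0.9 21.5] 72 0.6
redbox 105 306 120 212 platez 70.2
red rows {120: (295, 298), 126: (291, 306), 132: (288, 303), 138: (284, 299), 144: (280, 295), 150: (276, 291), 156: (246, 287), 162: (231, 282), 168: (224, 276), 174: (209, 270), 180: (195, 272), 186: (108, 274), 192: (105, 261), 198: (106, 246), 204: (107, 223), 210: (110, 208)}
100 85 (137, 241, 3)
3.319502074688797
```

View pics/f.png

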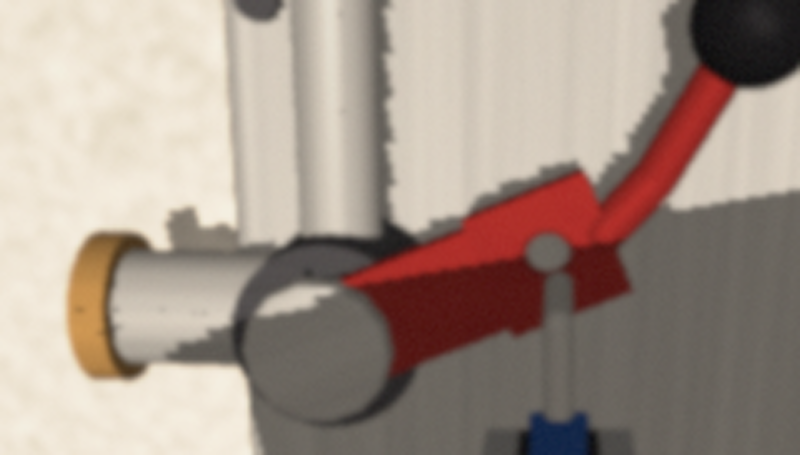

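The lever hole is the grey disc at crop (548,252), image (250,176), and the pin shows at columns 545–573 just below it. I'll compute the offset between the two in the tool frame.

```bash
cat > off.py <<'E'
from h import *
import sys
n,u,v,z=sys.argv[1],*map(float,sys.argv[2:5])
e,R=tool(); q=np.load(n+'.npz'); c=(q['K'],q['D'],q['C']); T=(cloud(q['d'],c)-e)@R
print('hole T',((onz([[u,v]],z,c)-e)@R).round(1))
for r in range(176,206,2):
    k=np.where((abs(T[r,:,1])<6)&(T[r,:,0]>15)&(T[r,:,0]<32)&(T[r,:,2]<38)&(q['d'][r]>0))[0]
    if len(k): print(r,k.min(),k.max(),T[r,k].mean(0).round(1))
# predicted pixel of pin axis/tips for assumed tool positions
for x in(22,24): print(x,proj(e+R@np.array([x,-1.2,36.5]),c),proj(e+R@np.array([x,-1.2,14]),c))
E
python3 off.py f 250.1 175.9 70.2
```

```text
hole T [[25.1 -1.5 51. ]]
182 251 254 [25.3  0.  35.1]
184 249 256 [24.9  0.  32. ]
186 249 256 [24.9  0.  27.6]
188 249 256 [24.8  0.  23.8]
190 249 256 [25.   0.  19.3]
192 249 256 [24.9  0.  16.1]
194 248 257 [24.4  0.  13.9]
196 248 257 [23.9  0.  12.1]
198 248 257 [22.9  0.  11.7]
200 248 257 [21.8  0.  11.7]
202 248 257 [20.6  0.1 11.9]
204 248 257 [19.6  0.  11.5]
22 [[250.49177794 186.59048701]] [[250.2329639  198.22011732]]
24 [[250.48717086 183.42764892]] [[250.22668861 194.67870509]]
```

```bash
cat >> h.py <<'E'
def load(n):
    q=np.load(n+'.npz'); return q['im'],q['d'],(q['K'],q['D'],np.array(robot.camera_params('wrist')['mount'],float))
E
python3 - <<'E'
from h import *
e,R=tool(); print(e.round(1),R.round(3).tolist(),robot.camera_params('wrist')['mount'])
for n in('wrist2','f'):
    im,d,c=load(n); T=cloud(d,c); print(n,T[184:205:4,253].round(1).tolist())
    q=np.load(n+'.npz')['C']@np.linalg.inv(c[2]); print(q[:3,3])
im,d,c=load('f'); print('hole T', onz([[250.1,175.9]],e[2]-70,c), T[170:183,250].round(1).tolist())
x=23
for x in (22,23,24,25): print(x,proj([x,-1.7,36.5],c),proj([x,-1.7,14],c), proj([x+2.5,-1.7,10],c))
E
```

```text
[569.5  24.9 121.2] [[-0.175, -0.984, -0.005], [-0.984, 0.175, -0.0], [0.001, 0.005, -1.0]] [[ 7.79919394e-04  9.57814205e-01  2.87387091e-01  7.38019803e+01]
 [ 9.99999616e-01 -8.61925627e-04  1.58829385e-04 -4.00516259e-01]
 [ 3.99835339e-04  2.87386856e-01 -9.57814510e-01 -1.42688219e+02]
 [ 0.00000000e+00  0.00000000e+00  0.00000000e+00  1.00000000e+00]]
wrist2 [[25.8, -0.3, 28.3], [25.7, -0.3, 20.3], [26.0, -0.3, 12.0], [24.4, -0.3, 9.7], [22.2, -0.3, 9.6], [19.9, -0.3, 9.8]]
[ 461.58200871 -303.69051333  144.02473809]
f [[26.0, -0.3, 27.6], [26.0, -0.3, 19.3], [25.7, -0.3, 12.8], [24.7, -0.3, 8.9], [22.3, -0.3, 9.5], [20.2, -0.3, 9.2]]
[568.96536908  25.44005037 119.16883971]
hole T [[24.95145434 -2.20320369 51.19140059]] [[20.0, -2.6, 90.0], [19.2, -2.6, 89.7], [18.7, -2.6, 88.4], [17.4, -2.6, 90.5], [17.2, -2.6, 88.2], [16.2, -2.6, 89.0], [14.9, -2.6, 90.6], [14.3, -2.6, 89.8], [13.9, -2.6, 88.5], [12.5, -2.7, 90.4], [11.9, -2.6, 89.5], [11.2, -2.6, 89.3], [20.1, -2.3, 53.6]]
22 [[250.7136597  186.38051101]] [[250.42834445 197.84747326]] [[250.36247981 195.7368873 ]]
23 [[250.71176842 184.81884559]] [[250.42564423 196.1016082 ]] [[250.35959646 193.93752393]]
24 [[250.70987848 183.25240087]] [[250.42294467 194.34955222]] [[250.3567138  192.13162804]]
25 [[250.70798994 181.68117125]] [[250.42024584 192.59129529]] [[250.35383192 190.31918912]]
```

Relative to the pin, the hole is about +1.6 mm in tool x and −1.4 mm in tool y. Correcting and lowering to the plate, feeling for contact.

Call:
carry_out(
  delta_pos=[
    [0.0016,-0.0014,0],
    [0,0,0.004],
    [0,0,0.004],
    [0,0,0.003],
    [0,0,0.002],
    [0,0,0.002],
    [0,0,0.002],
    [0,0,0],
    [0,0,0],
    [0,0,0],
  ],
  dr=[
    [0,0,0],
    [0,0,0],
    [0,0,0],
    [0,0,0],
    [0,0,0],
    [0,0,0],
    [0,0,0],
    [0,0,0],
    [0,0,0],
    [0,0,0],
  ],
  fingers=[1,1,1,1,1,1,1,1,1,1],
)

```text
time: 8.18
ee_pos: [572.5, 22.4, 106.4]
tcp_rot: [-2.019, 2.407, -0.0]
contact_force: [0.2, -0.1, -1.8]
width: 8.3
grip_force: 58.6
```

Run:
```python
from h import *
e,R=tool(); s=robot.read_state(); print(e.round(1),R[:,0].round(3),R[:,2].round(4),s['contact_force'].round(1))
im,d,c=snap('wrist'); np.savez('g',im=im,d=d,K=c[0],D=c[1],C=c[2]); 
c=load('g')[2]; print(cloud(d,c)[184:205:4,253].round(1).tolist())
print('expected hole px', proj([23.5,-0.3,e[2]-70],c))
a=im.astype(int); red=((a[...,0]>a[...,1]+30)&(a[...,0]>a[...,2]+30))
for r in range(170,196): print(r,''.join('R' if x else '.' for x in red[r,230:275]))
```

```text
[572.5  22.4 106.4] [-0.174 -0.985 -0.   ] [ 2.e-04  0.e+00 -1.e+00] [ 0.2 -0.1 -1.8]
[[25.9, -0.3, 28.2], [25.8, -0.3, 20.2], [26.0, -0.3, 12.0], [24.7, -0.3, 8.8], [22.6, -0.3, 8.7], [19.7, -0.3, 10.3]]
expected hole px [[252.98678241 184.06576836]]
170 ......RRRRRRRRRRRRRRRRRRRRRRRRRRRRRRRRRRRRRRR
171 ...RRRRRRRRRRRRRRRRRRRRRRRRRRRRRRRRRRRRRRRRRR
172 .RRRRRRRRRRRRRRRRRRRRRRRRRRRRRRRRRRRRRRRRRRRR
173 RRRRRRRRRRRRRRRRRRRRRRRRRRRRRRRRRRRRRRRRRRRRR
174 RRRRRRRRRRRRRRRRRRRRRRRRRRRRRRRRRRRRRRRRRRRRR
175 RRRRRRRRRRRRRRRRRRRRRRRRRRRRRRRRRRRRRRRRRRRRR
176 RRRRRRRRRRRRRRRRRRRRRRRRRRRRRRRRRRRRRRRRRRRRR
177 RRRRRRRRRRRRRRRRRRRRRRRRRRRRRRRRRRRRRRRRRRRRR
178 RRRRRRRRRRRRRRRRRRRRRRRRR....RRRRRRRRRRRRRRRR
179 RRRRRRRRRRRRRRRRRRRRRRR........RRRRRRRRRRRRRR
180 RRRRRRRRRRRRRRRRRRRRR...........RRRRRRRRRRRRR
181 RRRRRRRRRRRRRRRRRRRRR............RRRRRRRRRRRR
182 RRRRRRRRRRRRRRRRRRRR..............RRRRRRRRRRR
183 RRRRRRRRRRRRRRRRRRRR..............RRRRRRRRRRR
184 RRRRRRRRRRRRRRRRRRR...............RRRRRRRRRRR
185 RRRRRRRRRRRRRRRRRRR...............RRRRRRRRRRR
186 RRRRRRRRRRRRRRRRRRR...............RRRRRRRRRRR
187 RRRRRRRRRRRRRRRRRRR..............RRRRRRRRRRRR
188 RRRRRRRRRRRRRRRRRRR..............RRRRRRRRRRRR
189 RRRRRRRRRRRRRRRRRRR.............RRRRRRRRRRRRR
190 RRRRRRRRRRRRRRRRRRR...........RRRRRRRRRRRRRRR
191 RRRRRRRRRRRRRRRRRRR..........RRRRRRRRRRRRRRRR
192 RRRRRRRRRRRRRRRRRRR.........RRRRRRRRRRRRRRRRR
193 RRRRRRRRRRRRRRRRRRR.........RRRRRRRRRRRRRRRRR
194 RRRRRRRRRRRRRRRRRRR.........RRRRRRRRRRRRRRRRR
195 RRRRRRRRRRRRRRRRRRR.........RRRRRRRRRRRRRRRRR
```

The arm had lagged and has now caught up. Edge analysis puts the hole centre at about (256.3,185), against the pin at (253,184), so I shift +2 mm in tool y and −0.5 mm in tool x, then lower.

Call:
carry_out(
  delta_pos=[
    [-0.0005,0.002,0],
    [0,0,0],
    [0,0,0],
    [0,0,0.001],
    [0,0,0.001],
    [0,0,0.001],
    [0,0,0.001],
    [0,0,0],
    [0,0,0],
  ],
  dr=[
    [0,0,0],
    [0,0,0],
    [0,0,0],
    [0,0,0],
    [0,0,0],
    [0,0,0],
    [0,0,0],
    [0,0,0],
    [0,0,0],
  ],
  fingers=[1,1,1,1,1,1,1,1,1],
)

```text
time: 8.98
ee_pos: [570.5, 23.3, 102.2]
tcp_rot: [2.019, -2.406, -0.0]
contact_force: [0.2, 0.0, -0.3]
width: 9.0
grip_force: 58.6
```

Call:
carry_out(
  delta_pos=[
    [0,0,0.003],
    [0,0,0.003],
    [0,0,0.003],
    [0,0,0.003],
    [0,0,0.002],
    [0,0,0.001],
    [0,0,0],
    [0,0,0],
  ],
  dr=[
    [0,0,0],
    [0,0,0],
    [0,0,0],
    [0,0,0],
    [0,0,0],
    [0,0,0],
    [0,0,0],
    [0,0,0],
  ],
  fingers=[1,1,1,1,1,1,1,1],
)

```text
time: 9.65
ee_pos: [570.6, 23.3, 87.3]
tcp_rot: [2.019, -2.407, -0.0]
contact_force: [-0.2, -0.1, -1.4]
width: 8.4
grip_force: 58.6
```

Call:
carry_out(
  delta_pos=[
    [0,0,0.001],
    [0,0,0.001],
    [0,0,0.0008],
    [0,0,0],
    [0,0,0],
  ],
  dr=[
    [0,0,0],
    [0,0,0],
    [0,0,0],
    [0,0,0],
    [0,0,0],
  ],
  fingers=[1,1,1,1,1],
)

```text
time: 10.07
ee_pos: [570.5, 23.2, 84.4]
tcp_rot: [2.019, -2.407, -0.0]
contact_force: [-0.6, 0.8, -0.0]
width: 8.3
grip_force: 58.6
```

The pin is fully through and the underside is at about 70 mm. Release, lift, move along the spring and turn half round, so the camera faces the eye and post.

Call:
carry_out(
  delta_pos=[
    [0,0,0],
    [0,0,0],
    [0,0,0],
    [0,0,0],
    [0,0,-0.003],
    [0,0,-0.01],
    [0,0,-0.015],
    [0,0,-0.015],
    [0,0,-0.012],
    [-0.01,0,0],
    [-0.015,0,0],
    [-0.015,0,0],
    [-0.015,0,0],
    [-0.0125,0,0],
    [0,0,0],
  ],
  dr=[
    [0,0,0],
    [0,0,0],
    [0,0,0],
    [0,0,0],
    [0,0,0],
    [0,0,0],
    [0,0,0],
    [0,0,0],
    [0,0,0],
    [0,0,0],
    [0,0,0],
    [0,0,0],
    [0,0,0],
    [0,0,0],
    [0,0,7],
  ],
  fingers=[0.8,0.6,0.6,0.6,0.6,0.6,0.6,0.6,0.6,0.6,0.6,0.6,0.6,0.6,0.6],
)

```text
time: 11.32
ee_pos: [582.5, 92.7, 139.1]
tcp_rot: [1.874, -2.521, -0.001]
contact_force: [-0.5, 0.6, -0.5]
width: 34.0
grip_force: 0.0
```

Call:
carry_out(
  delta_pos=[
    [0,0,0],
    [0,0,0],
    [0,0,0],
    [0,0,0],
    [0,0,0],
    [0,0,0],
    [0,0,0],
    [0,0,0],
    [0,0,0],
    [0,0,0],
    [0,0,0],
    [0,0,0],
    [0,0,0],
    [0,0,0],
    [0,0,0],
    [0,0,0],
    [0,0,0],
    [0,0,0],
    [0,0,0],
    [0,0,0],
  ],
  dr=[
    [0,0,7],
    [0,0,7],
    [0,0,7],
    [0,0,7],
    [0,0,7],
    [0,0,7],
    [0,0,7],
    [0,0,7],
    [0,0,7],
    [0,0,7],
    [0,0,7],
    [0,0,7],
    [0,0,7],
    [0,0,7],
    [0,0,7],
    [0,0,7],
    [0,0,7],
    [0,0,7],
    [0,0,7],
    [0,0,7],
  ],
  fingers=[0.6,0.6,0.6,0.6,0.6,0.6,0.6,0.6,0.6,0.6,0.6,0.6,0.6,0.6,0.6,0.6,0.6,0.6,0.6,0.6],
)

```text
time: 12.98
ee_pos: [582.3, 90.6, 139.2]
tcp_rot: [-1.741, -2.615, 0.001]
contact_force: [-0.3, 0.3, 0.3]
width: 34.4
grip_force: 0.0
```

Call:
carry_out(
  delta_pos=[
    [0,0,0],
    [0,0,0],
    [0,0,0],
    [0,0,0],
    [0,0,0],
    [0,0,0],
    [0,0,0],
  ],
  dr=[
    [0,0,7],
    [0,0,7],
    [0,0,7],
    [0,0,7],
    [0,0,5],
    [0,0,0],
    [0,0,0],
  ],
  fingers=[0.6,0.6,0.6,0.6,0.6,0.6,0.6],
)

```text
time: 13.57
ee_pos: [582.2, 90.4, 139.3]
tcp_rot: [-2.403, -2.024, 0.0]
contact_force: [0.0, 0.9, -0.3]
width: 34.1
grip_force: 0.0
```

Run:
```python
from h import *
e,R=tool(); s=robot.read_state(); print(e.round(1),np.degrees(np.arctan2(R[1,0],R[0,0])),s['width'],s['contact_force'].round(1))
im,d,c=snap('wrist'); np.savez('k',im=im,d=d,K=c[0],D=c[1],C=c[2]); blues('w',im,d,c)
im2,d2,c2=snap('side'); blues('s',im2,d2,c2)
for n in('scene','side'):
    i3,d3,c3=snap(n); blues(n,i3,d3,c3)
save('k.png',cv2.resize(im[60:330,100:420],(800,675),interpolation=cv2.INTER_CUBIC)[:600])
```

```text
[582.2  90.4 139.3] 80.2037663684467 34.059158960695555 [ 0.   0.9 -0.3]
w blue [247, 195, 13, 42, 509] ztop 107.1 rect [array([582.6,  88.5]), array([19.3,  7.6]), np.float64(80.1)]
w blue [247, 281, 13, 37, 430] ztop 106.9 rect [array([572. ,  26.8]), array([20.6,  8.4]), np.float64(80.1)]
scene blue [246, 186, 6, 10, 44] ztop 106.4 rect [array([572. ,  24.9]), array([19.5, 10.3]), np.float64(80.4)]
scene blue [264, 193, 6, 11, 46] ztop 106.7 rect [array([584. ,  89.1]), array([16. ,  8.1]), np.float64(81.8)]
```

View pics/k.png

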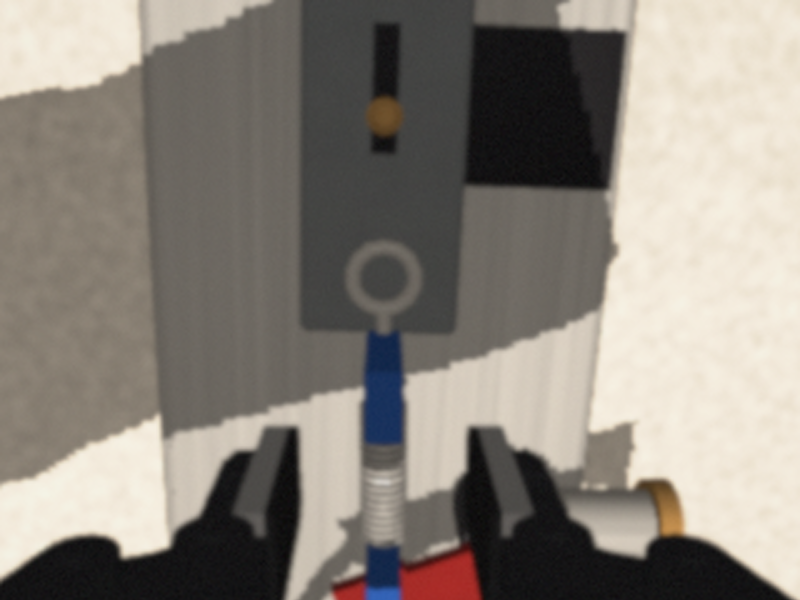

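The eye ring is at crop (384,277), flat on the platform, and the brass head is at (384,116) on the slot line, straight ahead of it. I'll measure the gap.

Run:
```python
from h import *
im,d,c=load('k'); e,R=tool(); a=im.astype(int)
m=((a[...,0]>a[...,2]+50)&(a[...,0]-a[...,1]<90)).astype(np.uint8); m[:,:230]=0; m[:,280:]=0; m[140:]=0
k,l,st,ce=cv2.connectedComponentsWithStats(m); print(st,ce)
i=1+st[1:,4].argmax(); z=139.3
post=onz([ce[i]],z-76.5,c)[0]; eye=onz([[253.6,170.8]],z-72.25,c)[0]
print('post',post,'eye',eye,'diff',post-eye)
T=cloud(d,c); print('depth post',T[l==i].mean(0).round(1),'ztop',z-T[l==i][:,2])
W=lambda p:e+R@p
print('world post',W(post),'eye',W(eye))
sub=im[150:195,230:280]; g=cv2.cvtColor(cv2.resize(sub,None,fx=6,fy=6,interpolation=cv2.INTER_CUBIC),cv2.COLOR_RGB2GRAY)
print(cv2.HoughCircles(g,cv2.HOUGH_GRADIENT,1.2,200,param1=60,param2=20,minRadius=35,maxRadius=110))
```

```text
[[     0      0    512    384 196485]
 [   248    100     12     13    123]] [[255.50129017 191.55369621]
 [253.43902439 105.72357724]]
post [68.42525809  0.92247456 62.8       ] eye [23.49666634  1.10914535 67.05      ] diff [44.92859176 -0.18667079 -4.25      ]
depth post [68.5  0.9 60.7] ztop [77.64110939 77.91280036 77.55618431 77.09755844 78.09683176 78.30027874
 77.58328532 77.72473988 78.00643601 79.27400843 78.04556987 77.32001479
 77.02571367 77.1233209  77.77034744 77.32415502 78.85303097 78.23362278
 79.34127612 79.23971865 78.62940853 77.86762821 78.69578587 77.30894464
 77.95784331 77.13097631 79.36810521 80.41609226 79.23179169 79.94489124
 77.99982149 78.87792729 79.22076724 79.73723972 77.69508043 78.7291618
 78.77135474 78.70393924 78.80195642 79.40050329 79.21891319 78.8661361
 78.24689281 78.70252032 79.47704374 77.66631054 77.74236753 78.20794501
 77.88918469 78.26912899 78.94745715 80.20208929 78.79449474 79.38633707
 78.51613073 78.74392561 79.40192533 78.78499801 78.78886352 77.98804443
 79.16389263 79.54883085 79.37799238 79.54168474 80.00386322 78.88041341
 79.44377455 80.73774317 78.96127179 78.74546416 77.78686348 78.90543905
 78.85412655 78.80729895 78.45008752 79.23169411 79.25177359 79.50526905
 79.85027603 79.79784144 79.38943201 78.19209546 78.19742862 78.30245054
 78.88196579 78.04880588 78.48895215 79.48243234 78.69964168 79.99725229
 79.73844973 80.17688472 78.16633668 78.00708738 77.66714624 77.4922478
 79.57074012 78.4951819  78.0585062  79.71268348 78.95626903 78.48683781
 78.24956737 78.84054587 76.39139201 78.03187884 79.46513098 79.38900917
 78.25163353 79.01613793 78.36585062 79.2206263  78.44836115 77.30340581
 77.74956867 78.75697088 77.18315787 77.72511146 76.80261082 77.72679724
 78.76969914 76.79629337 78.04619833]
world post [594.92145539 157.20006971  76.63493286] eye [587.39716712 112.90541504  72.38706792]
None
```

The post lies 45 mm ahead of the eye along tool x, with almost no lateral offset. That puts the stretch near 23 mm, well within limits. Centre on the tab, descend and grip.

Call:
carry_out(
  delta_pos=[
    [0,0.0012,0.008],
    [0,0,0.012],
    [0,0,0.012],
    [0,0,0.011],
    [0,0,0.008],
    [0,0,0.004],
    [0,0,0],
    [0,0,0],
    [0,0,0],
    [0,0,0],
    [0,0,0],
    [0,0,0],
    [0,0,0],
    [0,0,0],
  ],
  dr=[
    [0,0,0],
    [0,0,0],
    [0,0,0],
    [0,0,0],
    [0,0,0],
    [0,0,0],
    [0,0,0],
    [0,0,0],
    [0,0,0],
    [0,0,0],
    [0,0,0],
    [0,0,0],
    [0,0,0],
    [0,0,0],
  ],
  fingers=[0.6,0.6,0.6,0.6,0.6,0.6,0.6,0.6,0.8,1,1,1,1,1],
)

```text
time: 14.93
ee_pos: [583.9, 89.6, 85.1]
tcp_rot: [2.406, 2.019, 0.001]
contact_force: [0.2, -1.0, 6.1]
width: 8.5
grip_force: 60.7
```

Call:
carry_out(
  delta_pos=[
    [-0.00025,0,-0.0016],
    [-0.00025,0,-0.0016],
    [-0.00025,0,-0.0016],
    [-0.00025,0,-0.0016],
    [-0.00025,0,-0.0016],
    [0,0,0],
    [0,0,0],
  ],
  dr=[
    [0,1,0],
    [0,1,0],
    [0,1,0],
    [0,1,0],
    [0,1,0],
    [0,0,0],
    [0,0,0],
  ],
  fingers=[1,1,1,1,1,1,1],
)

```text
time: 15.52
ee_pos: [583.1, 87.6, 92.5]
tcp_rot: [-2.363, -1.981, -0.103]
contact_force: [-0.1, -0.7, 0.5]
width: 8.4
grip_force: 59.8
```

```bash
python3 -c "
from h import *
e,R=tool(); print(e,R[:,0])"
```

```text
[583.08189042  87.58700202  92.47944345] [0.17377494 0.98091648 0.08720739]
```

Call:
carry_out(
  delta_pos=[
    [0.0015,-0.0001,0.0001],
    [0.0015,-0.0001,0.0001],
    [0.0015,-0.0001,0.0001],
    [0.0015,-0.0001,0.0001],
    [0.0015,-0.0001,0.0002],
    [0.0015,-0.0001,0.0001],
    [0.0015,-0.0001,0.0001],
    [0.0015,-0.0001,0.0002],
    [0,0,0],
    [0,0,0],
  ],
  dr=[
    [0,0,0.1],
    [0,0,0.1],
    [0,0,0.1],
    [0,0,0.1],
    [0,0,0.1],
    [0,0,0.1],
    [0,0,0.1],
    [0,0,0.1],
    [0,0,0],
    [0,0,0],
  ],
  fingers=[1,1,1,1,1,1,1,1,1,1],
)

```text
time: 16.35
ee_pos: [584.6, 100.2, 92.5]
tcp_rot: [-2.375, -1.965, -0.103]
contact_force: [-2.5, -0.5, -0.5]
width: 8.6
grip_force: 59.9
```

Call:
carry_out(
  delta_pos=[
    [0.0015,-0.0001,0.0001],
    [0.0015,-0.0001,0.0001],
    [0.0015,-0.0001,0.0002],
    [0.0015,-0.0001,0.0001],
    [0.0015,-0.0001,0.0001],
    [0.0015,-0.0001,0.0002],
    [0.0015,-0.0001,0.0001],
    [0.0015,-0.0001,0.0001],
    [0.0015,-0.0001,0.0002],
    [0.0015,-0.0001,0.0001],
    [0,0,0],
    [0,0,0],
  ],
  dr=[
    [0,0,0.1],
    [0,0,0.1],
    [0,0,0.1],
    [0,0,0.1],
    [0,0,0.1],
    [0,0,0.1],
    [0,0,0.1],
    [0,0,0.1],
    [0,0,0.1],
    [0,0,0.1],
    [0,0,0],
    [0,0,0],
  ],
  fingers=[1,1,1,1,1,1,1,1,1,1,1,1],
)

```text
time: 17.35
ee_pos: [586.6, 114.9, 92.5]
tcp_rot: [-2.393, -1.944, -0.102]
contact_force: [-0.6, -4.4, -0.2]
width: 8.6
grip_force: 59.9
```

Call:
carry_out(
  delta_pos=[
    [0.0015,0,0.0001],
    [0.0015,0,0.0001],
    [0.0015,0,0.0002],
    [0.0015,0,0.0001],
    [0.0015,0,0.0001],
    [0.0015,0,0.0002],
    [0.0015,0,0.0001],
    [0.0015,0,0.0001],
    [0.001,0,0.0001],
    [0,0,0],
    [0,0,0],
    [0,0,0],
  ],
  dr=[
    [0,0,0],
    [0,0,0],
    [0,0,0],
    [0,0,0],
    [0,0,0],
    [0,0,0],
    [0,0,0],
    [0,0,0],
    [0,0,0],
    [0,0,0],
    [0,0,0],
    [0,0,0],
  ],
  fingers=[1,1,1,1,1,1,1,1,1,1,1,1],
)

```text
time: 18.35
ee_pos: [589.2, 127.4, 92.5]
tcp_rot: [-2.393, -1.944, -0.101]
contact_force: [-1.6, -7.3, 0.8]
width: 8.7
grip_force: 60.2
```

Run:
```python
from h import *
e,R=tool(); s=robot.read_state(); print(e.round(1),R[:,0].round(3),s['contact_force'].round(1),s['width'])
im,d,c=snap('wrist'); np.savez('m',im=im,d=d,K=c[0],D=c[1],C=c[2]); 
print(proj([594.9,157.2,77],c))
i2,d2,c2=snap('scene'); q=proj([590,110,80],c2)[0].astype(int)
A=cv2.resize(im[120:320,150:350],(400,400),interpolation=cv2.INTER_CUBIC); B=cv2.resize(i2[q[1]-40:q[1]+40,q[0]-40:q[0]+40],(400,400),interpolation=cv2.INTER_CUBIC)
save('m.png',np.hstack([A,B]))
```

```text
[589.2 127.4  92.5] [0.204 0.975 0.086] [-1.6 -7.3  0.8] 8.708897505198287
[[251.03525348 181.66798273]]
```

View pics/m.png

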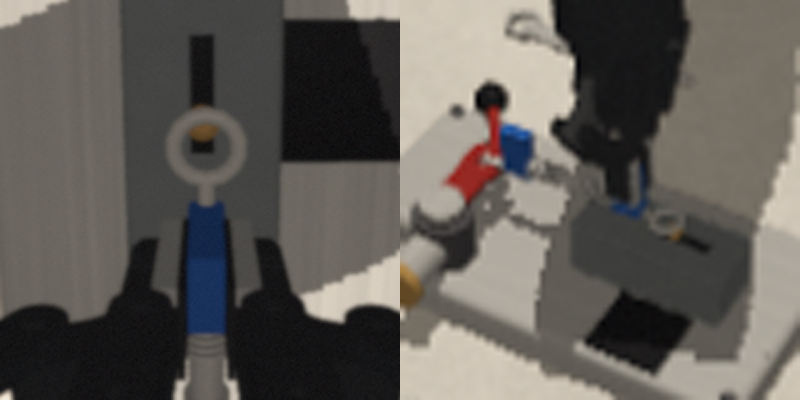

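The ring is at crop (206,147), image (253,193.5). The brass head shows inside its far edge at (203,122), image (251.5,181). The lever is drawn shut and the pull is 7.5 N. I'll compute the remaining distance.

Run:
```python
from h import *
e,R=tool(); im,d,c=load('m'); T=cloud(d,c); q=np.load('m.npz'); cw=(q['K'],q['D'],q['C'])
eye=onz([[253,193.5]],11.75,c)[0]; W=e+R@eye; print('eye T',eye.round(1),'world',W.round(1))
a=im.astype(int); m=(a[...,0]>a[...,2]+45)&(T[...,0]>10)&(T[...,0]<60)&(abs(T[...,1])<12); m[:165]=0;m[230:]=0
v,u=np.where(m); print('brass px',u.mean(),v.mean(),u.min(),u.max(),v.min(),v.max())
# ring pixel extents by height
w=cloud(d,cw); r=(w[...,2]>80)&(w[...,2]<92)&(T[...,0]>11)&(T[...,0]<45)&(abs(T[...,1])<14); v,u=np.where(r); print('ring',u.min(),u.max(),v.min(),v.max(),w[r].mean(0).round(1),np.percentile(w[r][:,2],[5,50,95]).round(1))
rc=w[r&(T[...,0]>14)]; print(cv2.minAreaRect(rc[:,:2].astype(np.float32)))
P=onz([[251.5,181]],77,cw)[0]; print('post',P.round(1)); 
f=R[:2,0]/np.linalg.norm(R[:2,0]); l=R[:2,1]
for p in (P,np.array([594.9,157.2,0])): D=(p-W)[:2]; print('fwd',D@f,'lat',D@l)
```

```text
eye T [24.1  0.6 11.8] world [594.9 151.7  82.9]
brass px 251.44615384615383 185.69230769230768 246 257 183 189
ring 232 272 174 217 [594.5 151.7  83.4] [81.9 83.4 84.9]
((594.4171752929688, 152.15188598632812), (20.82832145690918, 21.5264949798584), 78.47425842285156)
post [595.2 157.5  77. ]
fwd 5.760686693578878 lat -0.8434703352885834
fwd 5.386746234469782 lat -1.0993578239257216
```

Call:
carry_out(
  delta_pos=[
    [0.0014,-0.0002,0.0001],
    [0.0014,-0.0002,0.0001],
    [0.0013,-0.0002,0.0001],
    [0.0013,-0.0002,0.0001],
    [0,0,0],
    [0,0,0],
    [0,0,0],
  ],
  dr=[
    [0,0,0],
    [0,0,0],
    [0,0,0],
    [0,0,0],
    [0,0,0],
    [0,0,0],
    [0,0,0],
  ],
  fingers=[1,1,1,1,1,1,1],
)

```text
time: 19.03
ee_pos: [589.6, 132.6, 92.7]
tcp_rot: [-2.394, -1.945, -0.101]
contact_force: [0.8, -8.6, 0.8]
width: 8.7
grip_force: 60.2
```

Call:
carry_out(
  delta_pos=[
    [-0.0001,0,0.001],
    [-0.0001,0,0.001],
    [-0.0001,0,0.001],
    [-0.0001,0,0.001],
    [0,0,0],
    [0,0,0],
  ],
  dr=[
    [0,0,0],
    [0,0,0],
    [0,0,0],
    [0,0,0],
    [0,0,0],
    [0,0,0],
  ],
  fingers=[1,1,1,1,1,1],
)

```text
time: 19.53
ee_pos: [589.5, 132.7, 88.6]
tcp_rot: [-2.393, -1.944, -0.101]
contact_force: [-0.3, -8.3, 1.7]
width: 8.9
grip_force: 60.1
```

Run:
```python
from h import *
e,R=tool(); s=robot.read_state(); print(e.round(1),R[:,0].round(3),s['contact_force'].round(1))
im,d,c=snap('wrist'); np.savez('n',im=im,d=d,K=c[0],D=c[1],C=c[2]); 
w=cloud(d,c);T=cloud(d,load('n')[2]); r=(T[...,0]>14)&(T[...,0]<45)&(abs(T[...,1])<14)&(abs(T[...,2]-11)<4); rc=w[r]
print(cv2.minAreaRect(rc[:,:2].astype(np.float32)),rc.mean(0))
save('n.png',cv2.resize(im[160:230,210:300],(800,622),interpolation=cv2.INTER_CUBIC)[:600])
```

```text
[589.5 132.7  88.6] [0.204 0.975 0.086] [-0.3 -8.3  1.7]
((594.8442993164062, 156.79974365234375), (19.475011825561523, 21.244075775146484), 79.040283203125) [594.81475549 156.97886063  78.3824743 ]
```

View pics/n.png

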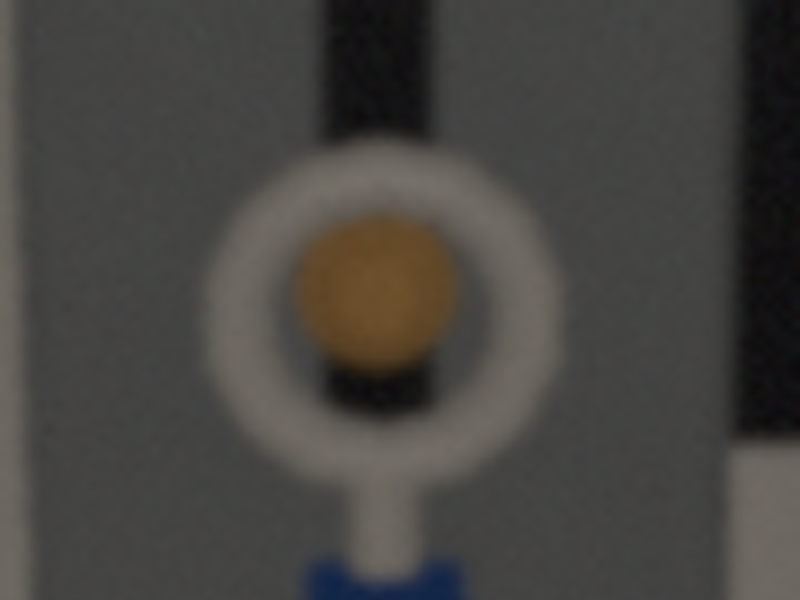

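The head sits inside the ring, laterally centred. The ring centre (382,310) is about 1.3 mm short of the head (377,290), so I nudge forward, then descend gently.

Call:
carry_out(
  delta_pos=[
    [0.0007,-0.0001,0.0001],
    [0.0006,-0.0001,0],
    [0,0,0],
    [-0.0001,0,0.001],
    [-0.0001,0,0.001],
    [-0.0001,0,0.001],
    [0,0,0],
    [0,0,0],
  ],
  dr=[
    [0,0,0],
    [0,0,0],
    [0,0,0],
    [0,0,0],
    [0,0,0],
    [0,0,0],
    [0,0,0],
    [0,0,0],
  ],
  fingers=[1,1,1,1,1,1,1,1],
)

```text
time: 20.25
ee_pos: [589.5, 134.0, 85.6]
tcp_rot: [-2.393, -1.944, -0.101]
contact_force: [-0.4, -8.5, 1.7]
width: 8.3
grip_force: 59.8
```

Call:
carry_out(
  delta_pos=[
    [0.0002,0,0.0003],
    [0.0002,0,0.0003],
    [0.0002,0,0.0003],
    [0.0002,0,0.0003],
    [0.0002,0,0.0003],
    [0,0,0],
    [0,0,0],
  ],
  dr=[
    [0,-1,0],
    [0,-1,0],
    [0,-1,0],
    [0,-1,0],
    [0,-1,0],
    [0,0,0],
    [0,0,0],
  ],
  fingers=[1,1,1,1,1,1,1],
)

```text
time: 20.83
ee_pos: [590.1, 134.8, 85.0]
tcp_rot: [-2.438, -1.981, 0.003]
contact_force: [-4.1, -13.4, 12.0]
width: 8.5
grip_force: 61.2
```

```bash
cat > chk.py <<'E'
from h import *
e,R=tool(); s=robot.read_state(); print(e.round(1),R[:,0].round(3),s['contact_force'].round(1),s['wrist_torque'].round(2))
im,d,c=snap('wrist'); w=cloud(d,c); f=np.array([.201,.98]); l=np.array([.98,-.201])
q=w[...,:2]-[595,157.3]; x=q@f; y=q@l; ok=(d>0)&(w[...,2]>60)&(w[...,2]<95)
for nm,m in(('far',(abs(y)<3)&(x>1)&(x<12)),('left',(abs(x+3)<2)&(y<-7)&(y>-13)),('right',(abs(x+3)<2)&(y>7)&(y<13)),('ring all',(np.hypot(x+2,y)<14)),('plat',(x>15)&(x<30)&(abs(y)<20)&(abs(y)>5))):
    z=w[m&ok][:,2]; print(nm,len(z),np.percentile(z,[5,25,50,75,95]).round(1) if len(z) else '')
a,b,cc=snap('scene'); blues('scene',a,b,cc); a,b,cc=snap('side'); blues('side',a,b,cc)
E
python3 chk.py
```

```text
[590.1 134.8  85. ] [ 0.205  0.979 -0.001] [ -4.1 -13.4  12. ] [-2.27  0.62 -0.07]
far 269 [69.8 71.1 74.1 77.3 79.3]
left 74 [69.5 70.4 73.9 74.6 75.3]
right 68 [69.4 70.6 73.7 74.4 75.1]
ring all 2077 [69.5 70.4 73.6 74.8 87.9]
plat 1606 [69.1 69.7 70.1 70.6 71.2]
scene blue [253, 188, 6, 10, 48] ztop 106.8 rect [array([572.9,  49.3]), array([11. , 17.8]), np.float64(0.9)]
```

The ring top reads about 74.5 mm, which is flat on the 70 mm platform and under the head. The pin tab is at its seated height too. I relax slightly and release.

Call:
carry_out(
  delta_pos=[
    [-0.0008,0,-0.0004],
    [-0.0007,0,-0.0003],
    [0,0,0],
    [0,0,0],
  ],
  dr=[
    [0,0,0],
    [0,0,0],
    [0,0,0],
    [0,0,0],
  ],
  fingers=[1,1,1,1],
)

```text
time: 21.32
ee_pos: [589.6, 133.9, 85.1]
tcp_rot: [-2.437, -1.98, 0.002]
contact_force: [-0.4, -7.3, 2.4]
width: 8.9
grip_force: 59.7
```

```bash
python3 chk.py
```

```text
[589.6 133.9  85.1] [ 0.205  0.979 -0.   ] [-0.4 -7.3  2.4] [-1.07  0.05  0.08]
far 281 [69.9 71.3 74.3 77.2 79. ]
left 71 [69.7 70.7 73.9 74.5 75.3]
right 79 [69.3 70.3 73.6 74.3 75. ]
ring all 2052 [69.5 70.4 73.5 74.8 79.5]
plat 1599 [69.1 69.7 70.1 70.6 71.1]
scene blue [253, 188, 6, 10, 48] ztop 106.4 rect [array([572.2,  49.9]), array([21.4, 11.7]), np.float64(64.0)]
```

Call:
carry_out(
  delta_pos=[
    [-0.0007,0,0],
    [-0.0007,0,0],
    [-0.0007,0,0],
    [0,0,0],
    [0,0,0],
  ],
  dr=[
    [0,0,0],
    [0,0,0],
    [0,0,0],
    [0,0,0],
    [0,0,0],
  ],
  fingers=[1,1,1,1,1],
)

```text
time: 21.88
ee_pos: [589.2, 132.3, 85.1]
tcp_rot: [-2.436, -1.98, 0.002]
contact_force: [1.2, -1.6, 4.2]
width: 8.6
grip_force: 59.8
```

The post now carries the tension. Open and retreat.

Call:
carry_out(
  delta_pos=[
    [0,0,0],
    [0,0,0],
    [0,0,0],
    [0,0,0],
    [0,0,0],
    [0,0,-0.004],
    [0,0,-0.01],
    [0,0,-0.015],
    [0,0,-0.02],
    [0,0,-0.02],
    [0,0,-0.015],
    [0,0,0],
    [0,0,0],
  ],
  dr=[
    [0,0,0],
    [0,0,0],
    [0,0,0],
    [0,0,0],
    [0,0,0],
    [0,0,0],
    [0,0,0],
    [0,0,0],
    [0,0,0],
    [0,0,0],
    [0,0,0],
    [0,0,0],
    [0,0,0],
  ],
  fingers=[0.8,0.6,0.6,0.6,0.6,0.6,0.6,0.6,0.6,0.6,0.6,0.6,0.6],
)

```text
time: 22.97
ee_pos: [589.9, 132.1, 170.2]
tcp_rot: [-2.437, -1.981, -0.0]
contact_force: [0.7, -0.1, -0.0]
width: 34.3
grip_force: 0.0
```

```bash
python3 chk.py
python3 - <<'E'
from h import *
im,d,c=snap('wrist'); blues('w',im,d,c); i2,d2,c2=snap('scene'); q=proj([585,90,80],c2)[0].astype(int)
A=cv2.resize(im[110:350,150:350],(400,480)); B=cv2.resize(i2[q[1]-40:q[1]+56,q[0]-40:q[0]+40],(400,480),interpolation=cv2.INTER_CUBIC); save('p.png',np.hstack([A,B]))
E
```

```text
[589.9 132.1 170.2] [0.204 0.979 0.001] [ 0.7 -0.1 -0. ] [-0.05 -0.01  0.  ]
far 106 [69.6 70.7 73.8 77.3 79. ]
left 35 [70.2 73.5 74.4 74.9 75.6]
right 33 [69.5 72.8 74.3 74.7 75.5]
ring all 914 [69.3 70.3 73.3 74.9 78.5]
plat 715 [69.  69.6 70.  70.5 71.2]
scene blue [253, 188, 6, 10, 47] ztop 106.9 rect [array([572.6,  49.6]), array([17.5, 10.4]), np.float64(82.8)]
scene blue [276, 197, 6, 11, 49] ztop 106.6 rect [array([589.9, 127.6]), array([17.5, 10.7]), np.float64(87.5)]
w blue [248, 186, 12, 35, 390] ztop 107.5 rect [array([589.1, 129. ]), array([19.5,  8. ]), np.float64(78.6)]
w blue [249, 281, 11, 32, 306] ztop 107.7 rect [array([573.2,  49.9]), array([20. ,  8.1]), np.float64(78.1)]
```

View pics/p.png

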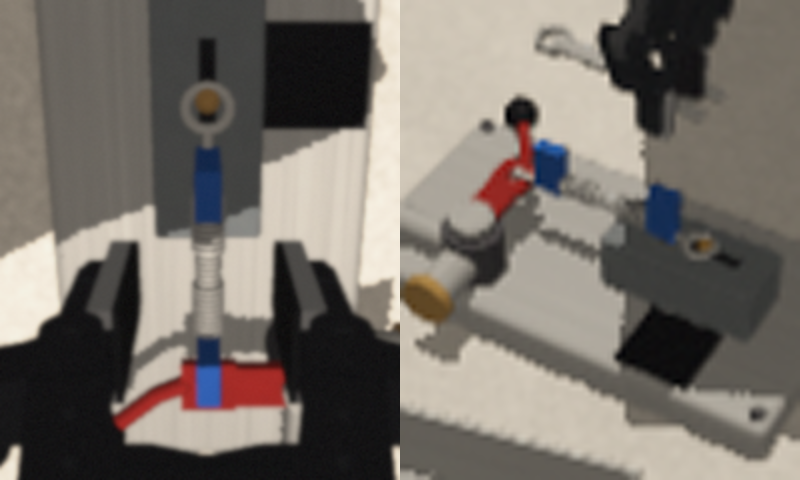

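The eye is around the post below the head at (207,105), both tabs stand level, and the lever at (230,387) lies square to the spring, i.e. shut. The gripper is clear, so I'm handing in.

```bash
python3 -c "
from cell import robot
print(robot.sign_off())"
```

```text
the job is handed in; nothing more can be done
None
```

The spring's pin is fully down in the lever hole and its eye lies flat under the post's head; the spring holds the lever shut by itself, and I handed the job in at about 23 s (no verdict was returned).

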